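Shut the rice cooker and start it

ROBOT

A 6-joint arm with a two-finger parallel gripper is mounted at the origin on a cart in front of the work surface, level with it; the furniture and walls round the work are solid. World frame = base frame: x ahead of the robot, y to its left, z up, the work surface at z = 0. Lengths are in mm, angles in rad, forces in N, time in s.
With the tool pointing down it reaches from about 300 to 775 mm from the base axis. Payload 14.6 kg.
Tool frame: the origin (TCP) lies between the finger pads; the fingertips stand 25 mm ahead of it and the grasp point (between the pads) lies 6 mm ahead of it; z points along the fingers, y is the line along which they close (so a half turn about z gives the same grasp; the last joint's range is limited). The gripper opens to 94 mm and grips with 3 to 60 N. Pads are 16 mm wide; open, the fingers measure 119 mm over their backs; the gripper's body (75 mm by 177 mm) begins 78 mm behind the grasp point.
Start: joints at [1.036, 0.3, 1.521, -0, 1.321, -0.067], TCP at [248.004, 490.901, 230.446] pointing down, gripper open.
Joint ranges: [-3.03, 3.03], [-0.79, 2.21], [0.23, 2.52], [-1.04, 4.18], [0, 3.07], [-2.55, 2.55]. Speed limits (rad/s): [2.22, 2.22, 2.57, 3.14, 3.14, 3.14].

INTERFACE

Orientations are given as [roll, pitch, yaw] about the fixed x, y, z axes, in that order (R = Rz(yaw) Ry(pitch) Rx(roll)).
In Python, from cell import manip gives the robot as it stands. The module is installed in compiled form; this text tells all that it offers.
- The arm moves only by the tool step_arm, never from a script. Its argument "series" is one flat list of numbers, 5 for each row, row after row: the shift along the world's x, y, z in mm, then the turn about the world's z in rad, then the closure, from 0 (fully open) to 1 (shut). In form: [dx, dy, dz, spin, jaw, dx, dy, dz, spin, jaw, ...]. A call has 1 to 20 rows; each row shifts and turns the commanded pose from where the row before left it; what a row does not reach is not made up. A row lasts 1/8 s, in which the tool goes at most 62.5 mm and 10.7 degrees, less where a joint would pass 70% of its speed; a pose out of reach is approached as far as the arm can. A call is refused whole if a number of a shift passes 62.5 or a number of a turn 0.188, either way. A call with a gripper value outside its range is refused whole. The fingers move at their own pace and stop on an object; "squeeze" is the grip in N (left out, the last holds). Time passes only in rows, so rows that do not move let the fingers close. It gives the time, the measured TCP pose, the force, the opening and the grip force at its end, in the units of the state.
- manip.read_state(): the state, without advancing time (a new reading comes with each control period).
- manip.camera(name): name is "side" or "top" or "wrist"; returns (picture, depth): 420x560x3 uint8, blue, green, red; 420x560 float32, mm along the optical axis (not along the pixel's ray), 0 where there is no reading.
- manip.camera_info(name): a dict with "fovy" (degrees; the focal length in pixels is half the picture's height over the tangent of half this angle, whatever the lens; pixels are square), "cx", "cy" (the principal point, pixels), "eye" and "orientation" of the camera in the world. Camera axes: x right, y down, z forward; pixel columns grow to the right and rows downward; lengths in mm; the calibration is good to about 2 mm. A picture is of the moment at which its call begins: read the wrist's pose just before it. camera_info takes no time and is no camera call; for the wrist camera it gives the pose at the moment of the call.
- manip.sign_off(): hands the job in; it is judged then, once.
The state is a dict: "clock": time; "joints": joint angles; "qd": joint speeds; "effort": joint torques, N m; "eef_pos": TCP position; "eef_rot": TCP orientation; "wrist_force": force on the tool from outside, world axes, zero at the start; "moment": the same for the moment, N m; "finger_gap": finger opening in mm; "finger_force": force on a finger pad.
Only numpy, scipy, OpenCV 4.12 (cv2) and the standard library are available. Lean on these libraries where they do the work, as an engineer would, in place of code of your own. Each camera call takes 0.05 s, during which the arm holds its last target. There are 200 camera calls.

TASK

The rice cooker stands ready with its lid up. With fingertips alone, push the lid down until its catch snaps and it stays shut, then switch the power on by pressing the raised left end of the black rocker so that it tips over, and only then press the orange start key right down and let it spring back. Do not press the dark grey cancel key, do not raise the lid further or let it come open again, and leave the things standing round the cooker where they are.

Things in the scene. Friction and masses are not known exactly. Their poses are not given: they have to be found in the camera images.
- cooker: cream rice cooker, fixed. Origin on the worktop under the round body (228 mm wide, rim 146 mm high); x to its rear, y to its left seen from its front. A nose in front (212 mm wide, x -195 to -85 mm) has a level silver panel, z = 133 mm, with, along x = -162 mm: black rocker (y 64), orange start key (y 0), dark grey cancel key (y -68). The silver button in the nose's front face frees the catch
- lid (a joint): lid angle, rad: 0 = fully down; about 0.005 when caught; about 0.033 when merely resting unlatched on the rubber seal. The stiff hinge keeps any angle it is left at. 1 to 3 N at lid_press move it down until it meets the seal (last 8 mm); from there about 10 to 18 N bring it fully down, where the catch snaps and holds it
- lid_hinge (a point): point on the lid's hinge axis, at the rear of the cooker, x = 118, z = 148 mm in the cooker's frame; the axis is the cooker's y
- lid_press (a point): middle of the silver touch plate (34 x 60 mm) on top of the lid near its front, 200 mm from the hinge axis; lid shut: x -82, z 179 mm in the cooker's frame; else on an arc about lid_hinge. Lid: flat dome 231 mm across, 33 mm thick, black steam cap (radius 24, 8 mm high) 125 mm behind this point, black lip in front to x = -130 mm when shut
- rocker (a joint): angle of the power rocker, rad: 0 = off (left end, marked with a bar, raised), 0.4 = on (left end down). An over-centre spring snaps it to either side of 0.2; tipping takes about 3 to 4 N at its end
- rocker_on_end (a point): point on top of the rocker's left (bar-marked, on) end, 16.5 mm left of its pivot. The rocker is 46 mm long (left-right) and 24 mm deep, its top 9 mm above the panel at the pivot; this end stands 12 mm above the panel when off and 6 mm when on
- start_key (a joint): travel of the orange start key, m: 0 = up, 0.0045 = fully down; a spring returns it; fully down takes 5 N
- start_top (a point): centre of the top of the orange start key (26 x 32 mm, white triangle mark), 8 mm above the panel
- cancel_key (a joint): travel of the dark grey cancel key, m: 0 = up, 0.0045 = fully down; to be left alone
- cancel_top (a point): centre of the top of the round dark grey cancel key (26 mm diameter, white square mark), 8 mm above the panel
- red_cup: red plastic mug, 69 x 94 x 72 mm, origin at the centre of its underside, loose bystander
- salt_jar: spice jar, green label, dark lid, 44 mm diameter, 105 mm high, origin at the centre of its underside, loose bystander
- white_bowl: white bowl, 166 mm wide, 58 mm high, origin at the centre of its underside, loose bystander
- jam_jar: jam jar with a red lid, 65 mm diameter, 97 mm high, origin at the centre of its underside, loose bystander

How it is judged:
By the outcome, as a careful person would: the job done as asked, in the order asked, and still so for the second after the job is handed in, with the robot touching nothing.
It also fails if it takes over 42 s, if anything falls off the work surface, if the arm or the gripper's body presses on something with over 40 N, if the wrist force passes 120 N, or if a joint passes its speed limit or range.

## Working session

There is one attempt and no reset: what is moved stays moved. The work goes in short steps, Python scripts to look and compute and a tool call to move; the robot and the scene stay as the last step left them, time stands still between calls to the robot, and variables do not carry over. Pictures are saved under pics/ and viewed, at most 10 in all, crops included, and the job is handed in when it is done.

Besides the shell and the picture viewer there is one more tool, called after "Request:" by a JSON object that holds its "name" and its "arguments". step_arm: Moves the arm, as the interface text tells. Its arguments: {"type":"object","properties":{"series":{"type":"array"},"squeeze":{"type":"number"}},"required":["series"]}

```bash
mkdir -p pics
cat > h.py <<'E'
import numpy as np,cv2
from cell import manip
from scipy.spatial.transform import Rotation as R
def snap(n,f):
    info=manip.camera_info(n); p,d=manip.camera(n); cv2.imwrite(f'pics/{f}.png',p); np.savez(f'pics/{f}.npz',d=d,p=p,info=np.array([info],dtype=object)); return info,p,d
def Rm(o):
    o=np.array(o,float)
    return o if o.shape==(3,3) else (R.from_euler('xyz',o).as_matrix() if o.size==3 else R.from_quat(o).as_matrix())
def pt(f,u,v,win=2):
    z=np.load(f'pics/{f}.npz',allow_pickle=True); i=z['info'][0]; d=z['d']
    u,v=np.atleast_1d(u),np.atleast_1d(v); out=[]
    fl=210/np.tan(np.radians(i['fovy'])/2)
    for a,b in zip(u,v):
        w=d[int(b)-win:int(b)+win+1,int(a)-win:int(a)+win+1]; w=w[w>0]; q=np.median(w) if w.size else np.nan
        out.append(Rm(i['orientation'])@np.array([(a-i['cx'])/fl*q,(b-i['cy'])/fl*q,q])+np.array(i['eye']))
    return np.round(out,1)
E
python3 - <<'E'
from h import *
for n in('top','side'):
    i,p,d=snap(n,n+'1'); print(i)
print(manip.read_state())
E
```

```text
{'fovy': 54.07740934158572, 'cx': 285.20368305058076, 'cy': 215.1436933119168, 'eye': array([ 411.94788245,   36.53597471, 1098.8531867 ]), 'orientation': array([-2.97572971,  0.00395908, -1.58918012])}
{'fovy': 55.756024595578566, 'cx': 281.65959562708053, 'cy': 207.75994966795253, 'eye': array([595.46845368, 798.82328948, 721.54938146]), 'orientation': array([-2.23278176, -0.02212482, -3.13031888])}
{'clock': 0.1, 'joints': array([ 1.03639177e+00,  3.00410197e-01,  1.52149393e+00, -1.11517658e-05,
        1.32068953e+00, -6.65902521e-02]), 'qd': array([-0.00083605, -0.00172074, -0.00205136, -0.00063087,  0.00112474,
        0.00130244]), 'effort': array([ 3.13992619e-03, -5.32648194e+01, -3.53288341e+01,  7.09666614e-02,
        2.35524040e-02,  1.74877073e-05]), 'eef_pos': array([247.91426104, 490.73501781, 229.95658987]), 'eef_rot': array([-3.14059316e+00, -5.58291731e-05,  2.67378109e+00]), 'wrist_force': array([-0.72084217,  0.22181539,  0.67012778]), 'moment': array([0.01686437, 0.01521983, 0.02259918]), 'finger_force': 0.0, 'finger_gap': 94.27124986355633}
```

View pics/top1.png

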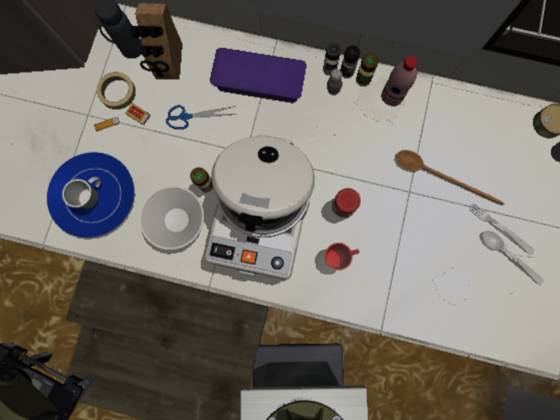

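View pics/side1.png

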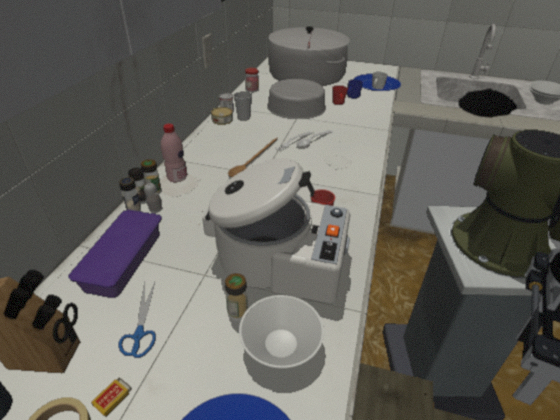

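The top view has the rocker at about (222,251), start key (248,257), cancel key (277,263) and lid plate (255,200). The jar is at (201,179), bowl (172,219), cup (339,257) and jam jar (347,202).

Run:
```python
from h import *
p=cv2.imread('pics/top1.png')[130:290,190:320]
cv2.imwrite('pics/c1.png',cv2.resize(p,None,fx=3.7,fy=3.7,interpolation=cv2.INTER_CUBIC))
print(pt('top1',[222,248,277,255,268,201,172,339,347,158],[251,257,263,200,154,173,219,250,196,219],1))
```

```text
[[ 490.3  185.7  143.4]
 [ 475.4  125.5  141.4]
 [ 460.3   58.4  142.3]
 [ 584.1   99.   266.8]
 [ 698.3   73.1  217.5]
 [ 688.5  245.1  106.6]
 [ 590.3  342.5    5.3]
 [ 498.2 -103.2    8.8]
 [ 625.4 -117.3   95.4]
 [ 588.1  374.5   23.6]]
```

View pics/c1.png

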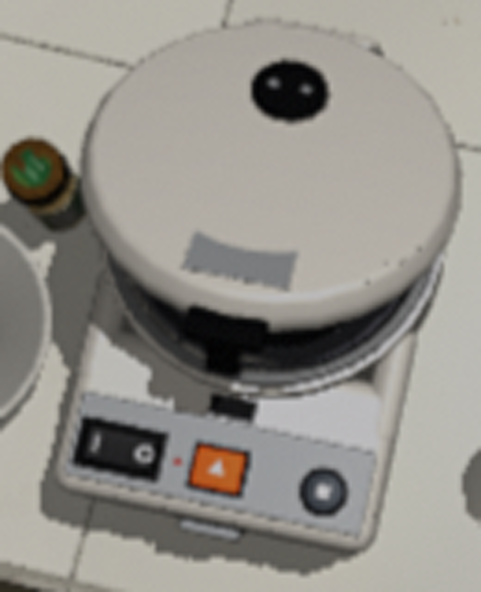

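The crop confirms start key (249.2,256.8), rocker (222.7,250.5), cancel (277.6,262.7) and plate (255.1,200.8). That puts the cooker's yaw at about -0.23 and the plate near (584,99,267). I'll move above the plate with the fingers closing.

Request:
{"name": "step_arm", "arguments": {"series": [0,0,50,0.1,1,0,0,60,0.136,1,28,-32,0,0,1,28,-32,0,0,1,28,-33,0,0,1,28,-33,0,0,1,28,-33,0,0,1,28,-33,0,0,1,28,-33,0,0,1,28,-33,0,0,1,28,-33,0,0,1,28,-33,0,0,1,28,-32,0,0,1,28,-32,0,0,1,0,0,0,0,1,0,0,0,0,1], "squeeze": 10}}

```text
clock: 2.1
eef_pos: [583.7, 99.2, 340.1]
eef_rot: [-3.142, -0.001, 2.91]
wrist_force: [0.2, 0.0, 0.1]
finger_gap: 0.6
finger_force: 0.0
```

Run:
```python
from h import *
i,p,d=snap('wrist','w1'); print(i); s=manip.read_state(); print(s['clock'],s['eef_pos'],s['eef_rot'],s['wrist_force'],s['finger_gap'])
i,p,d=snap('side','s2')
st=pt('top1',[249.2],[256.8],1)[0]; rk=pt('top1',[222.7],[250.5],1)[0]; ca=pt('top1',[277.6],[262.7],1)[0]
print(st,rk,ca)
```

```text
{'fovy': 65.41587502050311, 'cx': 279.03878152076646, 'cy': 212.96932889576786, 'eye': array([507.10712034, 117.12787517, 494.04945185]), 'orientation': array([2.87362252e+00, 2.33097721e-04, 1.33878031e+00])}
2.15 [583.58674129  99.5535384  340.42545641] [ 3.14153403e+00 -2.35577239e-04  2.91040594e+00] [-0.77444138 -0.54316304  0.61800737] 0.5247055874104986
[475.9 122.8 141. ] [491.5 184.2 142.6] [461.   57.  141.3]
```

View pics/w1.png

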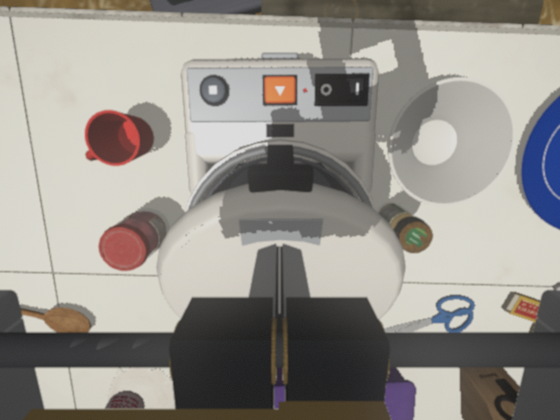

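The wrist view has the start key at (280,90), rocker centre (342,89), cancel (213,89) and touch plate centre about (281,231). The fingers are in line with the plate.

Run:
```python
from h import *
print(pt('w1',[280,342,213,255,308,281],[90,89,89,228,228,224],2))
```

```text
[[475.7 125.5 140.8]
 [489.3 186.8 141.3]
 [459.1  59.5 140.6]
 [574.7  83.1 267.2]
 [583.6 120.7 267.2]
 [575.7 102.3 268.7]]
```

Request:
{"name": "step_arm", "arguments": {"series": [0,0,-20,0,1,0,0,-20,0,1,0,0,-8,0,1,-4,1,-8,0,1,-4,1,-8,0,1,-4,1,-8,0,1,-4,1,-8,0,1,-3,0.8,-8,0,1]}}

```text
clock: 3.2
eef_pos: [564.7, 103.8, 252.0]
eef_rot: [-3.142, -0.0, 2.91]
wrist_force: [-0.3, -0.0, 1.0]
finger_gap: 0.6
finger_force: 0.4
```

Request:
{"name": "step_arm", "arguments": {"series": [-3,0.8,-8,0,1,-2,0.6,-8,0,1,-2,0.4,-8,0,1,-1.5,0.3,-6,0,1,-1,0.2,-4,0,1]}}

```text
clock: 3.82
eef_pos: [555.5, 106.0, 218.1]
eef_rot: [3.142, -0.0, 2.91]
wrist_force: [-0.2, 0.0, 0.8]
finger_gap: 0.7
finger_force: 0.3
```

Request:
{"name": "step_arm", "arguments": {"series": [-0.5,0,-3,0,1,-0.5,0,-3,0,1,0,0,-2,0,1,0,0,-2,0,1,0,0,-2,0,1,0,0,0,0,1]}}

```text
clock: 4.58
eef_pos: [554.6, 106.2, 207.3]
eef_rot: [3.141, 0.001, 2.91]
wrist_force: [-2.7, 2.0, 6.7]
finger_gap: 0.5
finger_force: 3.0
```

Request:
{"name": "step_arm", "arguments": {"series": [0,0,-1,0,1,0,0,-1,0,1,0,0,-1,0,1,0,0,0,0,1]}}

```text
clock: 5.08
eef_pos: [554.3, 106.3, 204.1]
eef_rot: [3.141, -0.0, 2.91]
wrist_force: [-5.5, 2.1, 8.2]
finger_gap: 1.0
finger_force: 4.1
```

Request:
{"name": "step_arm", "arguments": {"series": [0,0,-1,0,1,0,0,-1,0,1,0,0,0,0,1]}}

```text
clock: 5.45
eef_pos: [554.4, 106.3, 203.6]
eef_rot: [3.141, 0.001, 2.91]
wrist_force: [-11.7, 0.8, 20.9]
finger_gap: 0.7
finger_force: 10.9
```

Request:
{"name": "step_arm", "arguments": {"series": [0,0,-1,0,1,0,0,-1,0,1,0,0,0,0,1]}}

```text
clock: 5.82
eef_pos: [554.5, 106.3, 203.3]
eef_rot: [3.14, 0.002, 2.91]
wrist_force: [-19.2, 0.5, 33.7]
finger_gap: 0.8
finger_force: 18.1
```

The lid has met a hard stop at tip height 178.5 mm with 34 N, so it is fully down. I'll lift off and check that it stays shut.

Request:
{"name": "step_arm", "arguments": {"series": [0,0,4,0,1,0,0,12,0,1,0,0,25,0,1,-10,10,20,0,1,-20,20,0,0,1,-20,25,0,0,1,-20,23,0,0,1,0,0,0,0,1]}}

```text
clock: 6.82
eef_pos: [483.3, 185.5, 261.1]
eef_rot: [3.141, 0.0, 2.912]
wrist_force: [0.7, 0.1, -0.1]
finger_gap: 0.3
finger_force: 0.0
```

Run:
```python
from h import *
snap('top','t3'); snap('side','s3')
s=manip.read_state(); print(s['clock'],s['eef_pos'],s['wrist_force'])
p=np.vstack([cv2.imread('pics/t3.png')[130:290,180:340],cv2.imread('pics/s3.png')[150:310,200:360]])
cv2.imwrite('pics/c3.png',cv2.resize(np.hstack([p[:160],p[160:]]),None,fx=2.5,fy=2.5,interpolation=cv2.INTER_CUBIC))
# lid height along cooker axis near front
z=np.load('pics/t3.npz',allow_pickle=True)
o=np.array([633.4,86.6]);xc=np.array([.973,-.232]);yc=np.array([.232,.973])
us,vs=np.meshgrid(range(200,330),range(135,245)); P=pt('t3',us.ravel(),vs.ravel(),0)
a=(P[:,:2]-o)@xc; b=(P[:,:2]-o)@yc
for q in range(-125,115,15):
    m=(abs(a-q)<6)&(abs(b+50)<12); print(q,np.round(np.nanmedian(P[m,2]),1),m.sum())
m=(abs(a+82)<12)&(abs(b)<20); print('plate',np.nanmedian(P[m,2]))
```

```text
6.925 [484.42757936 184.13109856 260.8157428 ] [ 0.32641778 -1.30352572  0.39457188]
-125 130.9 7
-110 131.2 56
-95 172.9 72
-80 178.5 58
-65 179.1 59
-50 180.6 56
-35 181.6 56
-20 181.1 56
-5 182.0 54
10 181.0 50
25 181.7 52
40 180.3 51
55 179.2 48
70 178.0 50
85 177.3 47
100 172.7 20
plate 180.3
```

View pics/c3.png

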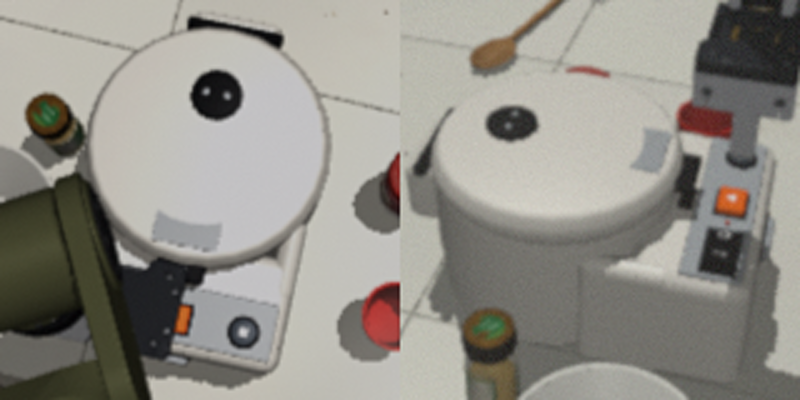

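The lid stays down: the plate reads 180 mm (latched) and the front and rear heights match. Next I'll place the fingertips over the rocker's left end and press.

Request:
{"name": "step_arm", "arguments": {"series": [5,10,0,0,1,5.5,11,0,0,1,0,0,-40,0,1,0,0,-30,0,1,0,0,-10,0,1,0,0,-5,0,1,0,0,-3,0,1,0,0,0,0,1]}}

```text
clock: 7.92
eef_pos: [495.3, 205.1, 173.0]
eef_rot: [3.141, 0.001, 2.91]
wrist_force: [-0.4, 0.2, -0.6]
finger_gap: 0.4
finger_force: 0.0
```

Request:
{"name": "step_arm", "arguments": {"series": [0,0,-2,0,1,0,0,-2,0,1,0,0,0,0,1]}}

```text
clock: 8.3
eef_pos: [495.2, 205.1, 168.8]
eef_rot: [3.141, 0.001, 2.91]
wrist_force: [0.2, 0.6, 1.6]
finger_gap: 0.4
finger_force: 0.9
```

Request:
{"name": "step_arm", "arguments": {"series": [0,0,-1.5,0,1,0,0,-1.5,0,1,0,0,0,0,1]}}

```text
clock: 8.68
eef_pos: [494.8, 204.9, 165.1]
eef_rot: [-3.141, -0.001, 2.91]
wrist_force: [0.3, -0.1, -0.2]
finger_gap: 0.3
finger_force: 0.0
```

Request:
{"name": "step_arm", "arguments": {"series": [0,0,-1,0,1,0,0,-1,0,1,0,0,0,0,1]}}

```text
clock: 9.05
eef_pos: [495.1, 205.0, 164.1]
eef_rot: [3.141, 0.0, 2.91]
wrist_force: [-2.6, -1.1, 7.6]
finger_gap: 0.3
finger_force: 3.3
```

The force rose, vanished (the snap), then rose again at the end stop. I'll lift off and check it with the wrist camera from above the start key.

Request:
{"name": "step_arm", "arguments": {"series": [0,0,10,0,1,0,0,25,0,1,0,0,25,0,1,-6,-27,0,0,1,-7,-27,0,0,1,-6,-27,0,0,1,0,0,0,0,1]}}

```text
clock: 9.93
eef_pos: [476.0, 123.0, 224.1]
eef_rot: [3.141, 0.001, 2.908]
wrist_force: [0.5, -0.1, -0.7]
finger_gap: 0.7
finger_force: 0.0
```

Run:
```python
from h import *
snap('side','s4'); snap('wrist','w4')
s=manip.read_state(); print(s['clock'],s['eef_pos'],s['wrist_force'])
a=cv2.resize(cv2.imread('pics/s4.png')[190:280,290:380],(400,400),interpolation=cv2.INTER_CUBIC)
b=cv2.resize(cv2.imread('pics/w4.png'),(533,400))[:,66:466]
cv2.imwrite('pics/c4.png',np.hstack([a,b]))
for u,v in((328,252),(332,231),(328,245),(326,258)): print(u,v,pt('s4',[u],[v],1))
```

```text
10.025 [476.22567103 124.28507449 223.83983269] [ 0.32615694  1.10197953 -0.42190471]
328 252 [[492.4 199.2 140.1]]
332 231 [[478.1 132.8 140.6]]
328 245 [[491.3 181.6 143.6]]
326 258 [[497.1 212.1 135.3]]
```

View pics/c4.png

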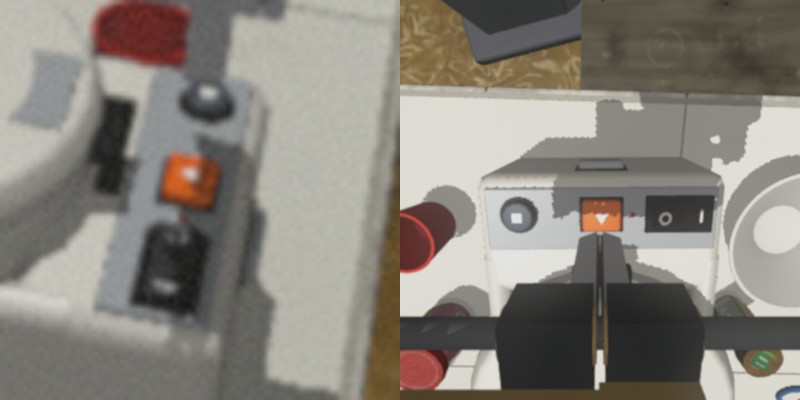

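The left end now reads 140 mm against 143.6 mm at the pivot, so the rocker is on. The fingers are in line with the start key, so I'll press it.

Request:
{"name": "step_arm", "arguments": {"series": [0,0,-30,0,1,0,0,-20,0,1,0,0,-5,0,1,0,0,-3,0,1,0,0,-2,0,1,0,0,-1.5,0,1,0,0,0,0,1]}}

```text
clock: 10.9
eef_pos: [476.3, 124.3, 162.5]
eef_rot: [3.141, 0.001, 2.91]
wrist_force: [-0.6, 3.5, 4.1]
finger_gap: 0.7
finger_force: 2.1
```

Request:
{"name": "step_arm", "arguments": {"series": [0,0,-1,0,1,0,0,-1,0,1,0,0,0,0,1]}}

```text
clock: 11.28
eef_pos: [476.4, 124.2, 161.5]
eef_rot: [3.141, 0.002, 2.91]
wrist_force: [-5.3, 3.0, 18.1]
finger_gap: 0.8
finger_force: 9.4
```

The key is at its stop with 18 N. I'll retreat and check everything.

Request:
{"name": "step_arm", "arguments": {"series": [0,0,6,0,1,0,0,20,0,1,0,0,40,0,1,0,0,50,0,1,-15,30,20,0,1,-30,45,0,0,1,-30,45,0,0,1,-30,45,0,0,1,-30,45,0,0,1,0,0,0,0,1]}}

```text
clock: 12.52
eef_pos: [339.3, 335.7, 295.5]
eef_rot: [-3.141, -0.0, 2.914]
wrist_force: [-0.2, -0.3, 0.5]
finger_gap: 0.7
finger_force: 0.0
```

Run:
```python
from h import *
snap('top','t5'); s=manip.read_state(); print(s['clock'],s['eef_pos'],s['wrist_force'])
print(pt('top1',[249],[257],1),pt('t5',[249,277,255,222,216,229,347,201],[257,263,222,251,250,252,196,173],1))
cv2.imwrite('pics/c5.png',cv2.resize(cv2.imread('pics/t5.png')[120:290,130:370],(800,567),interpolation=cv2.INTER_CUBIC))
```

```text
12.575 [340.37344569 334.46808217 295.56004721] [-0.44749575 -0.12269247  0.2164426 ]
[[475.4 123.1 142. ]] [[ 475.4  123.1  142.1]
 [ 460.4   58.4  141.3]
 [ 551.3  105.8  180.9]
 [ 490.4  185.8  142.6]
 [ 493.2  200.3  139.7]
 [ 487.5  169.   146. ]
 [ 625.1 -117.2   96.6]
 [ 688.7  245.2  105.8]]
```

View pics/c5.png

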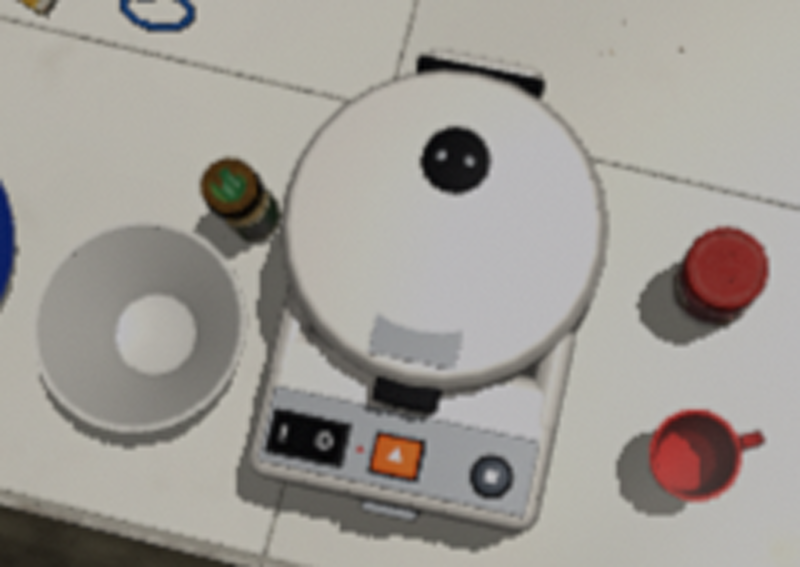

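The last view shows the lid shut (plate at 180.9 mm) and the rocker's left end down (139.7 mm against 146 mm on the right). The start key has sprung back to 142.1 mm, and the things round the cooker are where they were.

```bash
python3 -c "
from cell import manip
print(manip.sign_off())"
```

```text
the job is handed in; nothing more can be done
None
```

The job is handed in at about 12.6 s: the lid is latched shut, the rocker is switched on, and the start key was then pressed right down and has sprung back, with the cancel key and bystanders untouched.

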